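# Put the short archive tube into the hidden drawer

### The arm

A 6-joint arm with a two-finger parallel gripper is mounted at the origin on the work surface. World frame = base frame: x ahead of the robot, y to its left, z up, the work surface at z = 0. Lengths are in m, angles in rad, forces in N, time in s.
With the tool pointing down it reaches from about 0.35 to 0.725 m from the base axis. Payload 4.3 kg.
Tool frame: the origin (TCP) lies midway between the tips of the shut fingers; the grasp point (between the pads) lies 19 mm behind it (arm.hold_point_z is the distance from the TCP to the grasp point, in m); z points along the fingers, y is the direction in which the jaws open and shut (so a half turn about z gives the same grasp; the last joint's range is limited). The gripper opens to 85 mm and grips with 20 to 120 N. Pads are 22 mm wide; open, the fingers measure 114 mm over their backs; the gripper's body (76 mm by 85 mm) begins 54 mm behind the grasp point. The pads swing forward as they close: fully open they stand 13 mm farther back than shut.
Start: joints at [1.013, 0.377, 0.081, 1.274, 0, 1.46], TCP at [0.249, 0.518, 0.231] pointing down, gripper open.
Joint ranges: [-2.72, 2.72], [-0.84, 1.66], [-1.02, 1.22], [-1.77, 2.12], [-1.37, 1.28], [-3.14, 3.14]. Speed limits (rad/s): [2.57, 2.57, 3.14, 3.14, 3.14, 3.14].

### API

Orientations are given as [roll, pitch, yaw] about the fixed x, y, z axes, in that order (R = Rz(yaw) Ry(pitch) Rx(roll)).
In Python, from workcell import read_state, vision, job_done, arm gives the robot as it stands.
- The arm moves only by the shell command python3 -m inch 'ROWS' [FORCE]. ROWS is JSON, a list of rows, each an object with "turn": the turn, a rotation vector about the world's x, y, z in units of 8 degrees (1.0 is 8 degrees), a list of three; "offset": the shift along the world's x, y, z in units of 40 mm (1.0 is 40 mm), a list of three; "claw": the finger opening in mm, from 0 to 85.4. A call has 1 to 12 rows; each row shifts and turns the commanded pose from where the row before left it; what a row does not reach is not made up. A row lasts 1/8 s, in which the tool goes at most 62.5 mm and 10.7 degrees, less where a joint would pass 70% of its speed; a pose out of reach is approached as far as the arm can. A call is refused whole if a number of a shift passes 1 or a number of a turn 1, either way. A call with a gripper value outside its range is refused whole. The fingers move at their own pace and stop on an object; FORCE is the grip in N (left out, the last holds). Time passes only in rows, so rows that do not move let the fingers close. It gives the time, the measured TCP pose, the force and the opening at its end, in the units of the state.
- read_state(): the state, without advancing time (a new reading comes with each control period).
- vision.camera(name): name is "scene" or "top" or "wrist"; returns a dict with "color" (400x640x3 uint8, red, green, blue), "depth" (400x640 float32, m along the optical axis (not along the pixel's ray), 0 where there is no reading), "K" (3x3 intrinsics, pixels), "view" (4x4, takes a point from world to camera coordinates); the wrist camera has in their place "mount" (4x4, takes a point from camera to tool coordinates, whose origin is the TCP and whose axes are the flange's). Camera axes: x right, y up, looking along -z (the intrinsics and any distortion apply to the point x, -y, -z); pixel columns grow to the right and rows downward; lengths in m; the calibration is good to about 2 mm. A picture is of the moment at which its call begins: read the wrist's pose just before it.
- job_done(): hands the job in, once; it reports no verdict.
The state is a dict: "time_s": time; "qpos": joint angles; "qvel": joint speeds; "effort": joint torques, N m; "eef_pos": TCP position; "tool_rot": TCP orientation; "ft_force": force on the tool from outside, world axes, zero at the start; "ft_torque": the same for the moment, N m; "finger_gap": finger opening in m.
Only numpy, scipy, OpenCV 4.12 (cv2) and the standard library are available. Lean on these libraries where they do the work, as an engineer would, in place of code of your own. Each camera call takes 0.05 s, during which the arm holds its last target.

### The job

In the archive storeroom, press down the round push latch on top of the low plywood chest so that its hidden drawer springs out. Then pick up the shorter of the two capped cardboard tubes and lay it gently, not dropped, flat on the floor of the drawer and along its long side, leaving the drawer out and the longer tube where it is.

Things in the scene. Friction and masses are not known exactly. Their poses are not given: they have to be found in the camera images.
- latch_top (a point): Top centre of the latch, an aluminium disc 40 mm wide, 14 mm proud of the fixed plywood chest (160 deep, 230 wide, 75 high), mid-width, 110 mm behind its front. x: front to back, y: left, z up. Sprung, 8 mm travel down, 2 to 5 N; at 5 mm it frees the drawer, which springs out 120 mm (towards -x) in about 1 s and stays. The brass weight (38 wide and high) 75 to 85 mm to its left is not the latch.
- drawer_in (a point): Centre of the hidden drawer's inner floor, 14 mm above the table, axes as latch_top; it moves with the drawer: 45 mm before the latch shut, 165 mm fully out, then all open from above. Inside 110 mm (x) by 190 mm (y); walls 4 to 10 mm thick rise 44 mm above the floor (front panel 53). Behind it stands the chest's front, flush, no handle. Over 2 N pushes the open drawer back.
- short_tube: Shorter cardboard tube, loose, about 100 g, 130 mm long, body 38 mm in diameter, with a white square cap 46 by 46 by 12 mm at each end, so it does not roll. Origin at its middle, on its axis, 23 mm above what it lies on; x runs along the tube. It lies on the table on the robot's right, nearer or farther than the long one, at least 125 mm from it (middles).
- long_tube: Longer tube, a bystander, loose, about 140 g: same make, diameter and caps, but 190 mm long. Origin at its middle, on its axis; x runs along it.
Not all that is in view belongs to the job. Leave any green or pink look-alike of the short_tube alone.

How it is judged:
By the outcome, as a careful person would: the job done as asked, in the order asked, and still so for the second after the job is handed in, with the robot touching nothing.
It also fails if it takes over 48 s, if anything falls off the work surface, if the arm or the gripper's body presses on something with over 40 N, if the wrist force passes 120 N, or if a joint passes its speed limit or range.

## Working session

There is one attempt and no reset: what is moved stays moved. The work goes in short steps, Python scripts to look and compute and a shell command to move; the robot and the scene stay as the last step left them, time stands still between calls to the robot, and variables do not carry over. Pictures are saved under pics/ and viewed, and the job is handed in when it is done.

```bash
ls; mkdir -p pics; python3 - <<'E'
from workcell import read_state, vision, arm
import cv2,numpy as np
print(read_state()); print([a for a in dir(arm) if a[0]!='_'])
for n in("scene","top"):
    c=vision.camera(n); cv2.imwrite(f"pics/{n}0.png",c["color"][...,::-1]); np.savez(f"{n}0.npz",**c)
    print(c["K"],c["view"],[k for k in c])
E
```

```text
pics
{'time_s': 0.0, 'qpos': array([1.01270756e+00, 3.78091682e-01, 7.96341454e-02, 1.27442923e+00,
       1.13057794e-05, 1.46048759e+00]), 'qvel': array([-5.66760657e-04, -4.58218145e-05,  2.33246426e-04, -5.93124570e-04,
       -1.32842471e-03,  4.60677642e-04]), 'effort': array([ 3.65654714e-04, -4.63607061e+01,  2.69874805e+01,  2.10644089e-02,
       -9.99889630e-05,  4.77635041e-06]), 'eef_pos': array([0.24859615, 0.51774453, 0.23034776]), 'tool_rot': array([-3.13951616e+00, -2.41363724e-04,  2.69381236e+00]), 'ft_force': array([0.9380487 , 0.5262071 , 0.31022694]), 'ft_torque': array([ 0.02501263, -0.03595832, -0.04904001]), 'finger_gap': 0.08517925560831219}
['Unreachable', 'hold_point_z']
[[427.97483694   0.         309.97396866]
 [  0.         427.97483694 203.23424535]
 [  0.           0.           1.        ]] [[ 0.07479186  0.99709752 -0.01423805  0.04973059]
 [-0.58498425  0.05543365  0.80914804  0.2022128 ]
 [ 0.80758876 -0.05218865  0.58743232 -1.45728395]
 [ 0.          0.          0.          1.        ]] ['color', 'depth', 'K', 'view']
[[456.68682402   0.         319.24816088]
 [  0.         456.68682402 198.32436194]
 [  0.           0.           1.        ]] [[-0.01943522 -0.99979346  0.00594253 -0.0647603 ]
 [ 0.97883391 -0.01781597  0.20387931 -0.50656974]
 [-0.20373133  0.00977919  0.97897799 -1.13291059]
 [ 0.          0.          0.          1.        ]] ['color', 'depth', 'K', 'view']
```

View pics/scene0.png

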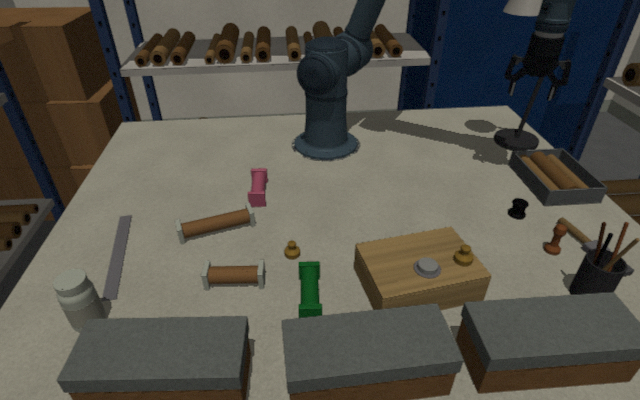

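View pics/top0.png

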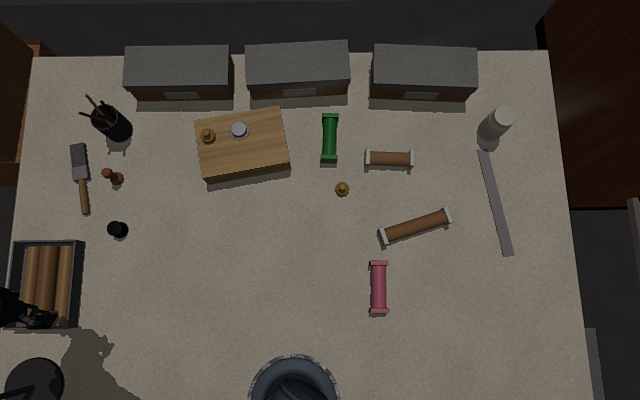

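Top view: the short brown tube is at (389,159) and the long one at (416,226). The pink look-alike is at (379,287) and the green one at (330,138). On the chest, the aluminium disc at (239,130) is the latch and the brass weight is at (207,135). Another brass piece stands on the table at (342,189). I choose the disc and the shorter brown tube with white caps; next I'll check them in a close crop and measure.

```bash
cat > h.py <<'E'
import numpy as np,cv2
def load(n): return dict(np.load(n+".npz"))
def ray(c,u,v,z):
    K,V=c["K"],c["view"]; R,t=V[:3,:3],V[:3,3]
    d=R.T@np.array([(u-K[0,2])/K[0,0],-(v-K[1,2])/K[1,1],-1]); o=-R.T@t
    return o+d*(z-o[2])/d[2]
def proj(c,p):
    V=c["view"];q=V[:3,:3]@np.asarray(p)+V[:3,3];K=c["K"]
    return K[0,0]*q[0]/-q[2]+K[0,2],K[1,1]*q[1]/q[2]*1+K[1,2] if 0 else -K[1,1]*q[1]/-q[2]+K[1,2]
def cloud(c):
    K,V=c["K"],c["view"];h,w=c["depth"].shape;u,v=np.meshgrid(np.arange(w),np.arange(h));d=c["depth"]
    P=np.stack([(u-K[0,2])/K[0,0]*d,-(v-K[1,2])/K[1,1]*d,-d],-1)
    return (P-V[:3,3])@V[:3,:3]
E
python3 - <<'E'
from h import *
c=load("top0");im=c["color"][...,::-1]
a=cv2.resize(im[90:200,180:440],None,fx=3,fy=3,interpolation=cv2.INTER_CUBIC);cv2.imwrite("pics/crop0.png",a)
P=cloud(c);hsv=cv2.cvtColor(c["color"],cv2.COLOR_RGB2HSV)
def near(m,n):
    k,l,s,ce=cv2.connectedComponentsWithStats(m.astype(np.uint8))
    for i in range(1,k):
        if s[i,4]>60: print(n,ce[i].round(1),s[i])
    return l
print("table z",P[250,200],P[300,250])
for n,(u,v) in dict(latch=(239,130),brass=(207,135),chest=(250,160),short=(389,159),long=(416,226)).items(): print(n,P[v,u].round(4))
m=(P[...,2]>.066)&(P[...,2]<.084);m[:100]=0;m[:,:185]=0;m[:,300:]=0
ct=max(cv2.findContours(m.astype(np.uint8),0,2)[0],key=cv2.contourArea)
r=cv2.minAreaRect(ct);b=cv2.boxPoints(r);print("chest top",r)
for q in b: print(q,ray(c,*q,.075).round(4))
# latch
m=(hsv[...,1]<50)&(P[...,2]>.08);m=m[100:160,190:280]
ct=[k for k in cv2.findContours(m.astype(np.uint8),0,2)[0] if cv2.contourArea(k)>30]
for k in ct: e=cv2.minAreaRect(k);print("latch",e,ray(c,e[0][0]+190,e[0][1]+100,.089))
# tubes
for n,(x0,x1,y0,y1) in dict(short=(355,425,140,182),long=(370,465,198,255)).items():
    m=(P[...,2]>.012)[y0:y1,x0:x1]
    k=max(cv2.findContours(m.astype(np.uint8),0,2)[0],key=cv2.contourArea)
    r=cv2.minAreaRect(k);b=cv2.boxPoints(r)+[x0,y0]
    pts=P[y0:y1,x0:x1][m];h=pts[pts[:,2]>.035]
    print(n,r,ray(c,r[0][0]+x0,r[0][1]+y0,.03),[ray(c,*q,.046).round(3)[:2] for q in b],"meanhi",h.mean(0),h[:,2].max())
    rr=cv2.minAreaRect(h[:,:2].astype(np.float32)*1000);print(rr)
E
```

```text
table z [3.82255532e-01 2.43379850e-01 6.14579366e-05] [0.25047899 0.10971662 0.0002654 ]
latch [0.6825 0.1306 0.0883]
brass [0.662  0.2074 0.1112]
chest [0.6059 0.1035 0.0723]
short [ 0.6124 -0.2633  0.0381]
long [ 0.4301 -0.3242  0.0388]
chest top ((240.6298370361328, 141.7960205078125), (59.304962158203125, 89.4426498413086), 79.76519775390625)
[191.3514  120.56157] [0.7158 0.2587 0.075 ]
[279.37082  104.669174] [0.7566 0.0269 0.075 ]
[289.90826 163.03047] [ 0.5951 -0.      0.075 ]
[201.88885 178.92287] [0.5568 0.2258 0.075 ]
latch ((48.5, 29.5), (15.0, 15.0), 90.0) [0.68364162 0.13181529 0.089     ]
short ((34.499732971191406, 18.011621475219727), (49.31224822998047, 19.11111068725586), 1.3322198390960693) [ 0.61752962 -0.26614881  0.03      ] [array([ 0.589, -0.196]), array([ 0.642, -0.199]), array([ 0.637, -0.331]), array([ 0.584, -0.327])] meanhi [ 0.6109731  -0.26265351  0.05968584] 1.2127584705160177
((482.3578796386719, -156.06118774414062), (128.92926025390625, 457.5514221191406), 51.13288116455078)
long ((45.10000228881836, 27.299999237060547), (18.34120750427246, 74.62974548339844), 71.56504821777344) [ 0.43326859 -0.32387808  0.03      ] [array([ 0.425, -0.221]), array([ 0.483, -0.409]), array([ 0.437, -0.42 ]), array([ 0.38 , -0.234])] meanhi [ 0.42952639 -0.31931088  0.06163284] 1.2127584705160177
((386.054931640625, -228.77743530273438), (72.79840850830078, 406.0066833496094), 26.196062088012695)
```

View pics/crop0.png

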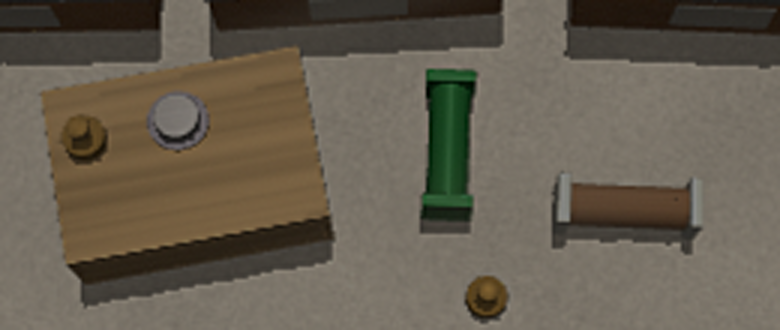

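The crop confirms the choice: disc at about (178,115) in the crop, short brown tube with white caps at (627,205). The chest corners measure 230 x 162 mm with a yaw of about 9.6°. The latch lies 110 mm behind the front, which agrees with the description. I'll refine the tube and cross-check with the scene view.

```bash
python3 - <<'E'
from h import *
for nm,rois in dict(top=dict(short=(355,425,140,182),long=(370,465,198,255)),scene=dict(short=(195,275,252,300),long=(168,262,195,250))).items():
    c=load(nm+"0");P=cloud(c);hsv=cv2.cvtColor(c["color"],cv2.COLOR_RGB2HSV)
    for n,(x0,x1,y0,y1) in rois.items():
        p=P[y0:y1,x0:x1].reshape(-1,3);h=hsv[y0:y1,x0:x1].reshape(-1,3);d=c["depth"][y0:y1,x0:x1].ravel()
        p_=p[(d>0)&(p[:,2]>.015)&(p[:,2]<.055)]
        print(nm,n,cv2.minAreaRect(p_[:,:2].astype(np.float32)*1000), np.percentile(p_[:,2],98), np.median(p_,0))
        t=p_[p_[:,2]>.033];print("  top strip",t.mean(0).round(4),np.ptp(t,0).round(3)); print("  fit",cv2.fitLine(t[:,:2].astype(np.float32),2,0,.01,.01).ravel())
c=load("scene0");hsv=cv2.cvtColor(c["color"],cv2.COLOR_RGB2HSV)
print(proj(c,[.6842,.1315,.089]),ray(c,428,266,.089))
E
```

```text
top short ((617.5855712890625, -264.82037353515625), (129.8224639892578, 46.393436431884766), 87.04822540283203) 0.04732159465780189 [ 0.61325449 -0.26565223  0.03931759]
  top strip [ 0.6165 -0.2658  0.0406] [0.051 0.13  0.016]
  fit [ 0.05737819  0.9983525   0.6165499  -0.26580253]
top long ((432.38165283203125, -323.6182861328125), (45.6777458190918, 191.5582275390625), 17.123775482177734) 0.04778334749219283 [ 0.4311834  -0.32276485  0.03907614]
  top strip [ 0.4324 -0.3237  0.0401] [0.097 0.194 0.017]
  fit [ 0.29321504 -0.9560465   0.43241167 -0.32368207]
scene short ((620.4503173828125, -262.6620788574219), (130.14845275878906, 48.15604782104492), 87.56312561035156) 0.04727256064635042 [ 0.63114582 -0.26370839  0.0382566 ]
  top strip [ 0.6242 -0.2635  0.0409] [0.053 0.131 0.016]
  fit [ 0.05884781  0.998267    0.62417144 -0.26348978]
scene long ((422.16162109375, -300.2120361328125), (89.00969696044922, 241.0745849609375), 29.53496742248535) 0.04733611947860373 [ 0.44162679 -0.3117986   0.03587093]
  top strip [ 0.4352 -0.3166  0.0403] [0.144 0.212 0.017]
  fit [ 0.39596042 -0.9182676   0.43517134 -0.31662306]
(np.float64(424.8995358655646), np.float64(262.36675068009833)) [0.69484977 0.13461071 0.089     ]
```

```bash
python3 -m inch '[{"turn":[0,0,-0.6],"offset":[0.9,-0.8,-0.05],"claw":0},{"turn":[0,0,-0.6],"offset":[0.9,-0.8,-0.05],"claw":0},{"turn":[0,0,-0.6],"offset":[0.9,-0.8,-0.05],"claw":0},{"turn":[0,0,-0.6],"offset":[0.9,-0.8,-0.05],"claw":0},{"turn":[0,0,-0.6],"offset":[0.9,-0.8,-0.05],"claw":0},{"turn":[0,0,-0.6],"offset":[0.9,-0.8,-0.05],"claw":0},{"turn":[0,0,-0.6],"offset":[0.9,-0.8,-0.05],"claw":0},{"turn":[0,0,-0.6],"offset":[0.9,-0.8,-0.05],"claw":0},{"turn":[0,0,-0.6],"offset":[0.9,-0.8,-0.05],"claw":0},{"turn":[0,0,-0.6],"offset":[0.9,-0.8,-0.05],"claw":0},{"turn":[0,0,-0.6],"offset":[0.9,-0.8,-0.05],"claw":0},{"turn":[0,0,0],"offset":[0.9,-0.8,0],"claw":0}]'; python3 -m inch '[{"turn":[0,0,0],"offset":[0,0,0],"claw":0},{"turn":[0,0,0],"offset":[0,0,0],"claw":0}]'
```

```text
time_s: 1.6
eef_pos: [0.6816, 0.1332, 0.2085]
tool_rot: [-3.14, -0.0, 1.772]
ft_force: [1.2, 0.3, -0.3]
finger_gap: -0.0
time_s: 1.85
eef_pos: [0.6804, 0.1345, 0.2086]
tool_rot: [-3.14, -0.001, 1.772]
ft_force: [-0.0, -0.3, 1.3]
finger_gap: 0.0002
```

Arrived above the latch. Short tube: centre about (0.619, −0.264), axis angle about 87°, 130 x 46 mm in both views. Descending to press.

```bash
python3 -m inch '[{"turn":[0,0,0],"offset":[0.1,-0.08,-0.7],"claw":0},{"turn":[0,0,0],"offset":[0,0,-0.7],"claw":0},{"turn":[0,0,0],"offset":[0,0,-0.7],"claw":0},{"turn":[0,0,0],"offset":[0,0,-0.6],"claw":0},{"turn":[0,0,0],"offset":[0,0,0],"claw":0},{"turn":[0,0,0],"offset":[0,0,-0.1],"claw":0},{"turn":[0,0,0],"offset":[0,0,-0.1],"claw":0},{"turn":[0,0,0],"offset":[0,0,0],"claw":0}]'; python3 -m inch '[{"turn":[0,0,0],"offset":[0,0,-0.1],"claw":0},{"turn":[0,0,0],"offset":[0,0,0],"claw":0}]'
```

```text
time_s: 2.85
eef_pos: [0.6852, 0.1312, 0.0938]
tool_rot: [3.141, 0.0, 1.772]
ft_force: [0.0, -0.8, -0.2]
finger_gap: -0.0002
time_s: 3.1
eef_pos: [0.6852, 0.1311, 0.0893]
tool_rot: [3.141, -0.0, 1.772]
ft_force: [-1.1, -0.4, 0.2]
finger_gap: 0.0001
```

```bash
python3 -m inch '[{"turn":[0,0,0],"offset":[0,0,-0.1],"claw":0},{"turn":[0,0,0],"offset":[0,0,-0.07],"claw":0},{"turn":[0,0,0],"offset":[0,0,0],"claw":0}]';python3 - <<'E'
from workcell import vision
import cv2
cv2.imwrite("pics/t1.png",vision.camera("top")["color"][60:260,150:450,::-1].repeat(2,0).repeat(2,1))
E
```

```text
time_s: 3.48
eef_pos: [0.6852, 0.1311, 0.0826]
tool_rot: [3.141, 0.0, 1.772]
ft_force: [-0.4, -0.4, 3.9]
finger_gap: -0.0001
```

View pics/t1.png

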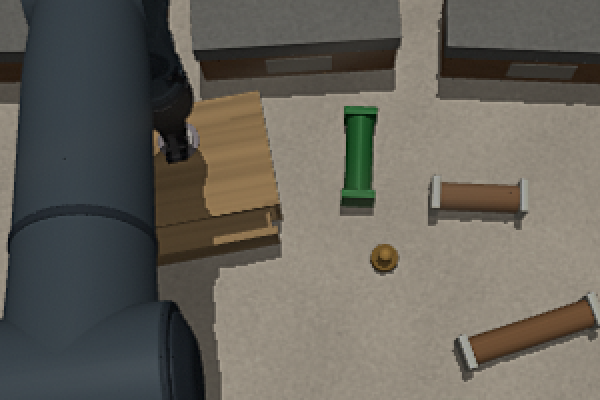

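The picture shows the drawer starting to come out at about (245,235). I'll hold briefly, rise, then head towards the tube while opening the claw.

```bash
python3 -m inch '[{"turn":[0,0,0],"offset":[0,0,0],"claw":0},{"turn":[0,0,0],"offset":[0,0,0],"claw":0},{"turn":[0,0,0],"offset":[0,0,0],"claw":0},{"turn":[0,0,0],"offset":[0,0,0],"claw":0},{"turn":[0,0,0],"offset":[0,0,0.5],"claw":0},{"turn":[0,0,0],"offset":[0,0,0.8],"claw":0},{"turn":[0,0,0],"offset":[0,0,0.9],"claw":0},{"turn":[0,0,0],"offset":[0,0,0.9],"claw":0}]'; python3 -m inch '[{"turn":[0,0,-0.2],"offset":[-0.18,-1,0],"claw":75},{"turn":[0,0,-0.2],"offset":[-0.18,-1,0],"claw":75},{"turn":[0,0,-0.2],"offset":[-0.18,-1,0],"claw":75},{"turn":[0,0,-0.2],"offset":[-0.18,-1,0],"claw":75},{"turn":[0,0,-0.2],"offset":[-0.18,-1,0],"claw":75},{"turn":[0,0,-0.2],"offset":[-0.18,-1,0],"claw":75},{"turn":[0,0,-0.2],"offset":[-0.18,-1,0],"claw":75},{"turn":[0,0,-0.2],"offset":[-0.18,-1,0],"claw":75},{"turn":[0,0,-0.2],"offset":[-0.18,-1,0],"claw":75},{"turn":[0,0,0],"offset":[0,-0.8,0],"claw":75},{"turn":[0,0,0],"offset":[0,0,0],"claw":75},{"turn":[0,0,0],"offset":[0,0,0],"claw":75}]';python3 - <<'E'
from workcell import vision,read_state
import cv2,numpy as np
s=read_state();w=vision.camera("wrist");np.savez("w2.npz",p=s["eef_pos"],r=s["tool_rot"],**w);cv2.imwrite("pics/w2.png",w["color"][...,::-1])
c=vision.camera("top");np.savez("top2.npz",**c);cv2.imwrite("pics/t2.png",c["color"][60:260,150:450,::-1].repeat(2,0).repeat(2,1));print(w["K"],w["mount"])
E
```

```text
time_s: 4.53
eef_pos: [0.6842, 0.1313, 0.2063]
tool_rot: [-3.139, -0.001, 1.772]
ft_force: [1.1, -0.5, 0.7]
finger_gap: 0.0001
time_s: 6.02
eef_pos: [0.6198, -0.2601, 0.2056]
tool_rot: [-3.14, -0.001, 1.521]
ft_force: [-0.0, 1.0, -0.2]
finger_gap: 0.0756
[[276.61769523   0.         316.83887459]
 [  0.         276.61769523 197.54886292]
 [  0.           0.           1.        ]] [[-1.52134081e-03  9.54015952e-01  2.99751979e-01  7.69849505e-02]
 [ 9.99998838e-01  1.48159966e-03  3.59861964e-04 -5.60509867e-04]
 [-1.00798376e-04  2.99752178e-01 -9.54017097e-01 -1.44151991e-01]
 [ 0.00000000e+00  0.00000000e+00  0.00000000e+00  1.00000000e+00]]
```

View pics/t2.png

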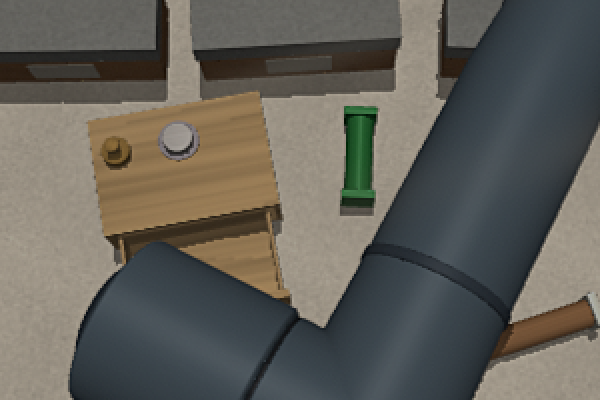

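View pics/w2.png

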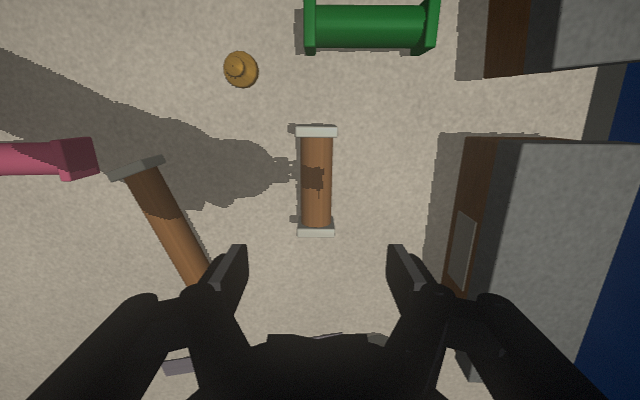

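The drawer is out (the side wall is visible at about (280,255) in the top crop). In the wrist view the short tube has its caps at (316,131) and (316,232). Checking the tube pose from this view.

```bash
python3 - <<'E'
from h import *
from scipy.spatial.transform import Rotation as R
w=load("w2");T=np.eye(4);T[:3,:3]=R.from_euler("xyz",w["r"]).as_matrix();T[:3,3]=w["p"]
w["view"]=np.linalg.inv(T@w["mount"]);P=cloud(w)
p=P[115:245,280:350].reshape(-1,3);d=w["depth"][115:245,280:350].ravel()
p=p[(d>0)&(p[:,2]>.015)&(p[:,2]<.06)]
print(cv2.minAreaRect(p[:,:2].astype(np.float32)*1000),p[:,2].max(),cv2.fitLine(p[p[:,2]>.033][:,:2].astype(np.float32),2,0,.01,.01).ravel())
for q in((296,126),(337,126),(335,236),(298,236)):print(ray(w,*q,.046))
E
```

```text
((617.3055419921875, -262.2994079589844), (128.6669921875, 46.01314926147461), 86.57261657714844) 0.05020154606948557 [ 0.05900002  0.998258    0.6174567  -0.25971228]
[ 0.59995376 -0.1974019   0.046     ]
[ 0.64356036 -0.19963245  0.046     ]
[ 0.63738135 -0.32778623  0.046     ]
[ 0.59291317 -0.32553508  0.046     ]
```

```bash
python3 -m inch '[{"turn":[0,0,-0.05],"offset":[-0.05,-0.07,-0.7],"claw":75},{"turn":[0,0,0],"offset":[0,0,-0.8],"claw":75},{"turn":[0,0,0],"offset":[0,0,-0.8],"claw":75},{"turn":[0,0,0],"offset":[0,0,-0.8],"claw":75},{"turn":[0,0,0],"offset":[0,0,-0.8],"claw":75},{"turn":[0,0,0],"offset":[0,0,-0.6],"claw":75},{"turn":[0,0,0],"offset":[0,0,-0.3],"claw":75},{"turn":[0,0,0],"offset":[0,0,-0.15],"claw":75},{"turn":[0,0,0],"offset":[0,0,0],"claw":75}]'; python3 -m inch '[{"turn":[0,0,0],"offset":[0,0,0],"claw":20},{"turn":[0,0,0],"offset":[0,0,0],"claw":20},{"turn":[0,0,0],"offset":[0,0,0],"claw":20},{"turn":[0,0,0],"offset":[0,0,0],"claw":20},{"turn":[0,0,0],"offset":[0,0,0],"claw":20}]' 30
```

```text
time_s: 7.25
eef_pos: [0.6186, -0.2635, 0.009]
tool_rot: [3.141, 0.0, 1.514]
ft_force: [-1.0, -0.5, -1.2]
finger_gap: 0.0751
time_s: 7.88
eef_pos: [0.6189, -0.2641, 0.0096]
tool_rot: [3.14, 0.001, 1.514]
ft_force: [-0.2, 0.4, 5.5]
finger_gap: 0.037
```

```bash
python3 -m inch '[{"turn":[0,0,0],"offset":[0,0,0.3],"claw":20},{"turn":[0,0,0],"offset":[0,0,0.6],"claw":20},{"turn":[0,0,0],"offset":[0,0,0.8],"claw":20},{"turn":[0,0,0],"offset":[0,0,0.9],"claw":20},{"turn":[0,0,0],"offset":[0,0,0.9],"claw":20},{"turn":[0,0,0],"offset":[0,0,0.9],"claw":20},{"turn":[0,0,0],"offset":[0,0,0.4],"claw":20}]'; python3 -m inch '[{"turn":[0,0,0.16],"offset":[-0.24,0.5,0],"claw":20},{"turn":[0,0,0.16],"offset":[-0.24,0.8,0],"claw":20},{"turn":[0,0,0.16],"offset":[-0.24,0.95,0],"claw":20},{"turn":[0,0,0.16],"offset":[-0.24,0.95,0],"claw":20},{"turn":[0,0,0.16],"offset":[-0.24,0.95,0],"claw":20},{"turn":[0,0,0.16],"offset":[-0.24,0.95,0],"claw":20},{"turn":[0,0,0.16],"offset":[-0.24,0.95,0],"claw":20},{"turn":[0,0,0.16],"offset":[-0.24,0.95,0],"claw":20},{"turn":[0,0,0.16],"offset":[-0.24,0.95,0],"claw":20},{"turn":[0,0,0.16],"offset":[-0.24,0.8,0],"claw":20},{"turn":[0,0,0],"offset":[0,0.5,0],"claw":20},{"turn":[0,0,0],"offset":[0,0,0],"claw":20}]';python3 - <<'E'
from workcell import vision,read_state
import cv2,numpy as np
s=read_state();w=vision.camera("wrist");np.savez("w3.npz",p=s["eef_pos"],r=s["tool_rot"],**w);cv2.imwrite("pics/w3.png",w["color"][...,::-1])
print(s["eef_pos"],s["tool_rot"],s["finger_gap"])
c=vision.camera("scene");np.savez("scene3.npz",**c);cv2.imwrite("pics/s3.png",c["color"][...,::-1])
E
```

```text
time_s: 8.75
eef_pos: [0.6188, -0.264, 0.2035]
tool_rot: [3.139, 0.001, 1.514]
ft_force: [0.6, -0.1, -1.1]
finger_gap: 0.0367
time_s: 10.25
eef_pos: [0.5216, 0.1075, 0.2007]
tool_rot: [-3.141, -0.0, 1.74]
ft_force: [0.1, -0.1, -1.0]
finger_gap: 0.0369
[0.5216461  0.10746835 0.20067846] [-3.14129374e+00 -4.71804468e-05  1.73982387e+00] 0.036946043305675545
```

View pics/w3.png

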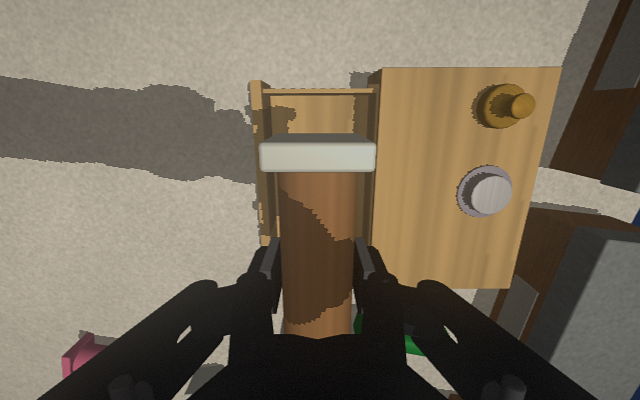

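View pics/s3.png

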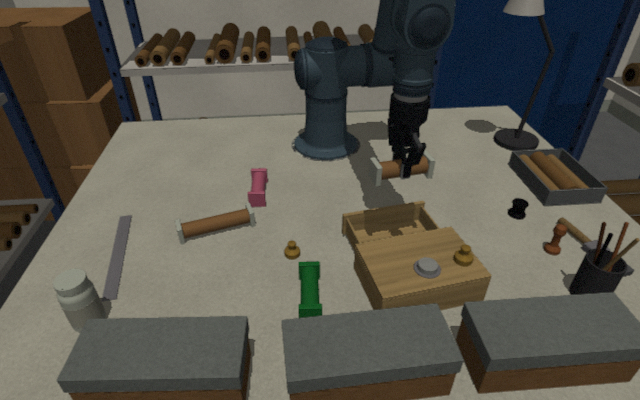

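Wrist view: the tube is held straight, with its far cap at (317,157). The open drawer is below it, front panel at (256,160), left wall at (318,91), chest front at (378,150). The scene view shows the drawer out at (390,228) and the long tube not moved. Next I'll measure the drawer.

```bash
python3 - <<'E'
from h import *
from scipy.spatial.transform import Rotation as R
w=load("w3");T=np.eye(4);T[:3,:3]=R.from_euler("xyz",w["r"]).as_matrix();T[:3,3]=w["p"]
w["view"]=np.linalg.inv(T@w["mount"]);P=cloud(w)
a=np.radians(9.55);ex=np.array([np.cos(a),np.sin(a)]);ey=np.array([-ex[1],ex[0]]);L=np.array([.6842,.1315])
f=lambda p:((p[:2]-L)@ex*1000,(p[:2]-L)@ey*1000,p[2]*1000)
for v in(90,95,110,125,200,230):
    print(v,[tuple(np.round(f(P[v,u])).astype(int)) for u in range(246,396,6)])
c=load("scene3");Q=cloud(c)
m=(Q[...,2]>.06)&(Q[...,2]<.072);q=Q[m];x=(q[:,:2]-L)@ex*1000;y=(q[:,:2]-L)@ey*1000;s=(x<-180)&(x>-260)&(abs(y)<130)
print("scene front panel x",np.percentile(x[s],[2,50,98]),"y",np.percentile(y[s],[1,99]),s.sum())
m=(Q[...,2]>.01)&(Q[...,2]<.02);q=Q[m];x=(q[:,:2]-L)@ex*1000;y=(q[:,:2]-L)@ey*1000;s=(x<-110)&(x>-225)&(abs(y)<97)
print("floor",s.sum(),np.median(q[s],0) if s.any() else 0)
b=Q[150:190,365:440].reshape(-1,3);b=b[(b[:,2]>.13)&(b[:,2]<.24)&(b[:,0]>.4)];print("held low z (scene)",np.percentile(b[:,2],[1,5]))
print("tcp in chest",f(w["p"]))
for v in (145,157,168): print([tuple(np.round(f(P[v,u])).astype(int)) for u in range(256,382,8)])
E
```

```text
90 [(np.int64(-247), np.int64(103), np.int64(0)), (np.int64(-226), np.int64(99), np.int64(68)), (np.int64(-220), np.int64(99), np.int64(70)), (np.int64(-216), np.int64(99), np.int64(60)), (np.int64(-210), np.int64(99), np.int64(61)), (np.int64(-204), np.int64(99), np.int64(59)), (np.int64(-199), np.int64(99), np.int64(60)), (np.int64(-193), np.int64(99), np.int64(58)), (np.int64(-187), np.int64(99), np.int64(60)), (np.int64(-181), np.int64(99), np.int64(59)), (np.int64(-175), np.int64(99), np.int64(59)), (np.int64(-170), np.int64(99), np.int64(60)), (np.int64(-164), np.int64(99), np.int64(59)), (np.int64(-158), np.int64(99), np.int64(60)), (np.int64(-152), np.int64(99), np.int64(60)), (np.int64(-147), np.int64(99), np.int64(60)), (np.int64(-141), np.int64(99), np.int64(61)), (np.int64(-135), np.int64(99), np.int64(59)), (np.int64(-129), np.int64(99), np.int64(60)), (np.int64(-123), np.int64(99), np.int64(60)), (np.int64(-118), np.int64(99), np.int64(60)), (np.int64(-112), np.int64(99), np.int64(60)), (np.int64(-106), np.int64(99), np.int64(61)), (np.int64(-104), np.int64(98), np.int6
[... 7707 characters left out ...]
.int64(-186), np.int64(59), np.int64(239)), (np.int64(-182), np.int64(59), np.int64(239)), (np.int64(-179), np.int64(59), np.int64(239)), (np.int64(-176), np.int64(59), np.int64(239)), (np.int64(-173), np.int64(59), np.int64(239)), (np.int64(-170), np.int64(59), np.int64(239)), (np.int64(-167), np.int64(59), np.int64(238)), (np.int64(-164), np.int64(59), np.int64(239)), (np.int64(-161), np.int64(59), np.int64(239)), (np.int64(-158), np.int64(59), np.int64(239)), (np.int64(-154), np.int64(59), np.int64(239)), (np.int64(-151), np.int64(59), np.int64(237)), (np.int64(-148), np.int64(59), np.int64(239)), (np.int64(-145), np.int64(59), np.int64(240)), (np.int64(-107), np.int64(26), np.int64(76))]
```

The drawer measures x −218 to −108 (centre −163), y ±96, floor at 15 mm, all as described. The tube centre is at (−165, +3). I'll nudge it by about 2–3 mm and lower gently; contact is expected at a TCP z of about 0.023.

```bash
python3 -m inch '[{"turn":[0,0,0],"offset":[0.05,-0.07,-0.4],"claw":20},{"turn":[0,0,0],"offset":[0,0,-0.7],"claw":20},{"turn":[0,0,0],"offset":[0,0,-0.8],"claw":20},{"turn":[0,0,0],"offset":[0,0,-0.8],"claw":20},{"turn":[0,0,0],"offset":[0,0,-0.6],"claw":20},{"turn":[0,0,0],"offset":[0,0,-0.4],"claw":20},{"turn":[0,0,0],"offset":[0,0,-0.3],"claw":20},{"turn":[0,0,0],"offset":[0,0,-0.2],"claw":20},{"turn":[0,0,0],"offset":[0,0,-0.1],"claw":20},{"turn":[0,0,0],"offset":[0,0,0],"claw":20}]'; python3 -m inch '[{"turn":[0,0,0],"offset":[0,0,0],"claw":20},{"turn":[0,0,0],"offset":[0,0,0],"claw":20}]'
```

```text
time_s: 11.6
eef_pos: [0.5243, 0.1035, 0.0287]
tool_rot: [3.141, 0.0, 1.737]
ft_force: [-0.2, -0.8, -0.1]
finger_gap: 0.037
time_s: 11.85
eef_pos: [0.5246, 0.1036, 0.029]
tool_rot: [3.141, 0.0, 1.737]
ft_force: [-0.5, -0.0, -0.7]
finger_gap: 0.0371
```

```bash
python3 -m inch '[{"turn":[0,0,0],"offset":[0,0,-0.05],"claw":20},{"turn":[0,0,0],"offset":[0,0,-0.05],"claw":20},{"turn":[0,0,0],"offset":[0,0,0],"claw":20}]';  python3 -m inch '[{"turn":[0,0,0],"offset":[0,0,-0.03],"claw":20},{"turn":[0,0,0],"offset":[0,0,0],"claw":20}]'
```

```text
time_s: 12.22
eef_pos: [0.5239, 0.1035, 0.0243]
tool_rot: [-3.141, -0.0, 1.737]
ft_force: [0.2, -0.3, -0.5]
finger_gap: 0.037
time_s: 12.48
eef_pos: [0.5242, 0.1036, 0.0236]
tool_rot: [3.141, 0.0, 1.737]
ft_force: [-1.9, 0.3, 1.5]
finger_gap: 0.0371
```

```bash
python3 -m inch '[{"turn":[0,0,0],"offset":[0,0,-0.02],"claw":20},{"turn":[0,0,0],"offset":[0,0,0],"claw":20}]'
```

```text
time_s: 12.72
eef_pos: [0.5249, 0.1037, 0.0235]
tool_rot: [3.14, 0.0, 1.737]
ft_force: [-1.4, 0.1, 7.7]
finger_gap: 0.037
```

Contact at the expected height. I'll release it slowly to a modest opening.

```bash
python3 -m inch '[{"turn":[0,0,0],"offset":[0,0,0.02],"claw":37},{"turn":[0,0,0],"offset":[0,0,0],"claw":40},{"turn":[0,0,0],"offset":[0,0,0],"claw":44},{"turn":[0,0,0],"offset":[0,0,0],"claw":48},{"turn":[0,0,0],"offset":[0,0,0],"claw":52},{"turn":[0,0,0],"offset":[0,0,0],"claw":52},{"turn":[0,0,0],"offset":[0,0,0],"claw":52}]' 20; python3 -m inch '[{"turn":[0,0,0],"offset":[0,0,0.2],"claw":52},{"turn":[0,0,0],"offset":[0,0,0.4],"claw":52},{"turn":[0,0,0],"offset":[0,0,0.6],"claw":52},{"turn":[0,0,0],"offset":[0,0,0.8],"claw":52},{"turn":[0,0,0],"offset":[0,0,0.9],"claw":52},{"turn":[0,0,0],"offset":[0,0,0.9],"claw":52},{"turn":[0,0,0],"offset":[0,0,0.6],"claw":52}]'
python3 -m inch '[{"turn":[0,0,0],"offset":[0,0.5,0],"claw":52},{"turn":[0,0,0],"offset":[-0.3,0.9,0],"claw":52},{"turn":[0,0,0],"offset":[-0.6,0.9,0],"claw":52},{"turn":[0,0,0],"offset":[-0.6,0.9,0],"claw":52},{"turn":[0,0,0],"offset":[-0.6,0.9,0],"claw":52},{"turn":[0,0,0],"offset":[-0.6,0.9,0],"claw":52},{"turn":[0,0,0],"offset":[-0.6,0.9,0],"claw":52},{"turn":[0,0,0],"offset":[-0.4,0.9,0],"claw":52},{"turn":[0,0,0],"offset":[0,0.5,0],"claw":52},{"turn":[0,0,0],"offset":[0,0,0],"claw":52}]'
python3 - <<'E'
from workcell import vision,read_state
from h import *
a=np.radians(9.55);ex=np.array([np.cos(a),np.sin(a)]);ey=np.array([-ex[1],ex[0]]);L=np.array([.6842,.1315])
for n in("top","scene"):
    c=vision.camera(n);np.savez(n+"4.npz",**c);cv2.imwrite(f"pics/{n}4.png",c["color"][...,::-1])
    Q=cloud(c);x=(Q[...,:2]-L)@ex*1000;y=(Q[...,:2]-L)@ey*1000;z=Q[...,2]*1000
    hsv=cv2.cvtColor(c["color"],cv2.COLOR_RGB2HSV)
    m=(x>-216)&(x<-111)&(abs(y)<93)&(z>40)&(z<80)
    p=np.stack([x[m],y[m]],-1).astype(np.float32);print(n,cv2.minAreaRect(p),np.percentile(z[m],[2,50,98]))
    m=(x>-245)&(x<-200)&(abs(y)<90)&(z>64)&(z<72);print(" panel",np.percentile(x[m],[2,98]))
E
```

```text
time_s: 13.6
eef_pos: [0.5224, 0.1033, 0.0227]
tool_rot: [-3.138, -0.0, 1.737]
ft_force: [-4.7, -1.2, 2.3]
finger_gap: 0.0523
time_s: 14.48
eef_pos: [0.5263, 0.1038, 0.2026]
tool_rot: [3.136, 0.0, 1.737]
ft_force: [-0.1, -0.5, -1.0]
finger_gap: 0.0521
time_s: 15.72
eef_pos: [0.3753, 0.3974, 0.1984]
tool_rot: [-3.141, -0.0, 1.74]
ft_force: [-0.4, -0.2, 0.0]
finger_gap: 0.052
top ((-177.94869995117188, -7.439666748046875), (141.16212463378906, 75.51998138427734), 89.7823486328125) [41.33105791 53.47547864 61.87414262]
 panel [-226.92847831 -216.45676231]
scene ((-175.6402587890625, -0.33959197998046875), (185.0838165283203, 81.33647155761719), 89.60160064697266) [40.94495384 53.82298886 66.02525269]
 panel [-226.34672604 -213.2952964 ]
```

View pics/top4.png

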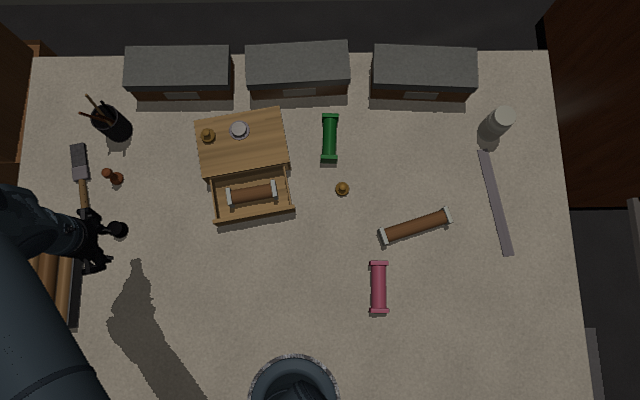

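View pics/scene4.png

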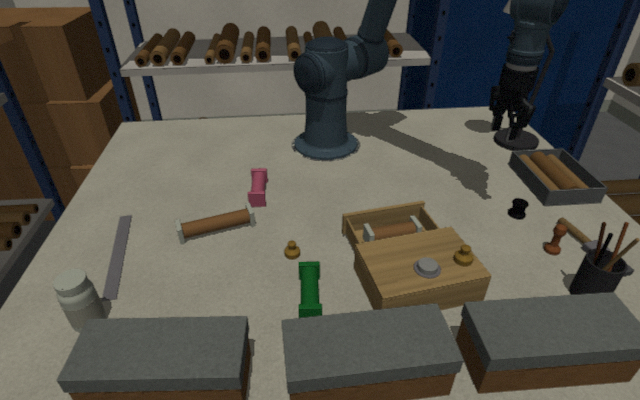

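The top picture shows the tube in the drawer at (252,193), caps at (229,197) and (275,189), drawer still out. The long tube is at (416,226), as at the start. One check of level and angle from the saved data before handing in.

```bash
python3 - <<'E'
from h import *
from workcell import read_state
a=np.radians(9.55);ex=np.array([np.cos(a),np.sin(a)]);ey=np.array([-ex[1],ex[0]]);L=np.array([.6842,.1315])
c=load("top4");Q=cloud(c);x=(Q[...,:2]-L)@ex*1000;y=(Q[...,:2]-L)@ey*1000;z=Q[...,2]*1000
m=(x>-195)&(x<-130)&(abs(y)<85)&(z>46)&(z<66)
p=np.stack([x[m],y[m]],-1).astype(np.float32);print(cv2.minAreaRect(p))
for s in(-1,1):
    k=m&(y*s>15);print(s,np.percentile(z[k],[50,95]),x[k].mean())
print(read_state()["ft_force"],read_state()["eef_pos"],read_state()["time_s"])
A=load("top0");d=np.abs(A["color"].astype(int)-c["color"])[198:255,370:465];print("long tube px diff",d.mean())
E
```

```text
((-162.9477996826172, -2.2014389038085938), (130.57180786132812, 45.558223724365234), 89.7823486328125)
-1 [54.6857183  60.66000241] -163.8654042314552
1 [54.93947114 61.30227537] -163.50582249498314
[-0.38458086 -0.69312897  0.40928543] [0.3756869  0.39556331 0.19865253] 15.825
long tube px diff 2.260757156048015
```

```bash
python3 -c "
from workcell import job_done
print(job_done())"
```

```text
the job is handed in; nothing more can be done
None
```

The job is done and handed in at about 15.8 s of the 48 s allowed. I pressed the aluminium latch, the drawer sprang out, and I laid the short tube on the drawer floor, lowering it until it touched before releasing.

**Last checks:**
- **Tube:** it lies level, centred to within about 2 mm, and parallel to the drawer's long side to within 0.3°. Its cap tops are at about 61 mm, against 60 mm expected.
- **Drawer:** still fully out. The front panel measured the same before and after placing.
- **Long tube and look-alikes:** the long tube shows no visible change from the first picture, and the green and pink pieces look unmoved.
- **Robot:** clear of everything. The readings I took peaked at about 8 N, when the tube touched the floor, and there was a brief sideways reading of about 5 N while releasing.

One reading disagreed: a point I picked by eye on the latch in the scene view came out about 10 mm off the top-view measurement. I used the top-view value, which matched the chest geometry, and the press worked there.

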